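# Fetch the lemon from the pull-out basket behind the honey jar and mill

## Robot

A 6-joint arm with a two-finger parallel gripper is mounted at the origin on a cart in front of the work surface, level with it; the furniture and walls round the work are solid. World frame = base frame: x ahead of the robot, y to its left, z up, the work surface at z = 0. Lengths are in m, angles in rad, forces in N, time in s.
With the tool pointing down it reaches from about 0.25 to 0.775 m from the base axis. Payload 4 kg.
Tool frame: the origin (TCP) lies on the centre line of the jaws, within the pads' length; the fingertips stand 25 mm ahead of it and the grasp point (between the pads) lies 6 mm ahead of it; z points along the fingers, y is the line along which they close (so a half turn about z gives the same grasp; the last joint's range is limited). The gripper opens to 94 mm and grips with 3 to 60 N. Pads are 16 mm wide; open, the fingers measure 119 mm over their backs; the gripper's body (75 mm by 177 mm) begins 78 mm behind the grasp point.
Start: joints at [1.111, 0.087, 1.371, -0, 1.684, -0.103], TCP at [0.192, 0.515, 0.198] pointing down, gripper open.
Joint ranges: [-3.1, 3.1], [-0.76, 2.03], [0.27, 2.55], [-1.08, 4.22], [0.17, 2.65], [-2.57, 2.57]. Speed limits (rad/s): [2.79, 2.79, 3.14, 3.14, 3.14, 3.14].

## Interface

Orientations are given as [roll, pitch, yaw] about the fixed x, y, z axes, in that order (R = Rz(yaw) Ry(pitch) Rx(roll)).
In Python, from bench import sensors, optics, ticket gives the robot as it stands.
- The arm moves only by the tool send_rows, never from a script. Its argument "rows" is a list of rows, each a list of 6 numbers: the shift along the world's x, y, z in mm, then the turn, a rotation vector about the world's x, y, z in rad. In form: [[x, y, z, wx, wy, wz], ...]. A call has 1 to 8 rows; each row shifts and turns the commanded pose from where the row before left it; what a row does not reach is not made up. A row lasts 1/12 s, in which the tool goes at most 41.7 mm and 7.16 degrees, less where a joint would pass 70% of its speed; a pose out of reach is approached as far as the arm can. A call is refused whole if a number of a shift passes 41.7 or a number of a turn 0.125, either way. A call with a gripper value outside its range is refused whole. "grip" is the finger opening in mm, from 0 to 94, set as the call begins (left out, the last holds). The fingers move at their own pace and stop on an object; the grip force is fixed at half the most. Time passes only in rows, so rows that do not move let the fingers close. It gives the time, the measured TCP pose, the force, the opening and the grip force at its end, in the units of the state.
- sensors.get_obs(): the state, without advancing time (a new reading comes with each control period).
- optics.snapshot(name): name is "side" or "top"; returns the picture (400x640x3 uint8, red, green, blue); there is no depth.
- optics.camera_model(name): a dict with "vertical_fov" (degrees; the focal length in pixels is half the picture's height over the tangent of half this angle, whatever the lens; pixels are square), "cx", "cy" (the principal point, pixels), "k1" (the pictures are not rectified: a ray, as slopes to the right and down, at radius r is drawn at 1 + k1 r^2 times it, then the intrinsics apply), "R" (3x3) and "t" (3): a world point X has camera coordinates R X + t. Camera axes: x right, y down, z forward; pixel columns grow to the right and rows downward; lengths in m; the calibration is good to about 2 mm. A picture is of the moment at which its call begins. camera_model takes no time and is no camera call.
- ticket.close_job(): hands the job in; it is judged then, once.
The state is a dict: "time": time; "joint_positions": joint angles; "qvel": joint speeds; "joint_torque": joint torques, N m; "tool_pos": TCP position; "ee_rot": TCP orientation; "wrist_force": force on the tool from outside, world axes, zero at the start; "wrist_torque": the same for the moment, N m; "width": finger opening in m; "finger_force": force on a finger pad.
Only numpy, scipy, OpenCV 4.12 (cv2) and the standard library are available. Lean on these libraries where they do the work, as an engineer would, in place of code of your own. Each camera call takes 0.05 s, during which the arm holds its last target. There are 200 camera calls.

## Task

The lemon is in the pull-out basket, but the honey jar and the salt mill stand in the basket's way. Stand both aside on free worktop, pull the basket out, lay the lemon on the glass cutting board, push the basket fully shut, and then put the jar and the mill back, upright, each on the very spot where it stood. Leave the mug and the kitchen timer alone.

Things in the scene. Friction and masses are not known exactly. Their poses are not given: they have to be found in the camera images.
- organiser: Fixed black wire organiser, 216 mm wide (its y), 220 deep (x), 92 high; its top is a wire shelf (wires 35 mm apart, nothing lifts out through it) over a pull-out basket. Origin: centre of its underside. Its -x is its front, the way the basket pulls out (roughly to the robot's right). Basket front at x = -110 mm when shut; the wire shelf begins at x = -102 mm, whatever the basket does.
- basket (a joint): Basket's travel, m: 0 fully shut, grows pulled out along the organiser's -x, stop at 0.16; friction under 3 N, stays where left; starts at 0 to 0.008. Wooden front 204 mm wide, 12 thick, top edge z = 76 mm; behind it the inside is 184 mm wide, 194 long, floor at z = 22 mm, side and back rims z = 62 mm.
- basket_handle (a point): Middle of the steel bar handle on the basket's front; moves with the basket. Round bar, 8 mm thick, 72 mm long, parallel to the wooden front, level at z = 50 mm, its axis 46 mm in front of the wood: a finger fits behind it from above. Axes as the organiser's.
- lemon_center (a point): Centre of the yellow lemon (78 mm long, 55 thick; this point's x axis is the long one, level at the start). It starts on the basket's floor, centre 50 mm over the worktop, 50 to 75 mm behind the inside of the wooden front, within 20 mm of the basket's middle line. It can roll if jerked.
- honey_jar: Upright glass honey jar with a wide black lid: 94 mm high, body 60 mm and lid 63 mm in diameter (lid from z = 83 to 94 mm). Origin: centre of its underside; z up.
- salt_mill: Upright turned wooden mill with a small steel knob on top: 150 mm high, foot 58 mm in diameter, its head 50 mm in diameter from z = 109 to 139 mm. Origin: centre of its underside; z up. It and the honey jar start side by side (about 90 to 110 mm apart) in front of the basket's handle, either one on either side.
- board: Clear glass cutting board lying on the worktop to the robot's right, fixed, 252 mm (its x) by 276 mm (its y), a thin dark green edge, four small dark feet in the corners; upper face 8 mm over the worktop. Origin: centre of its underside.
- tea_mug: Bystander, loose: striped cream mug, bowl 88 mm in diameter and 92 mm high; the bowl's axis lies 15 mm from the origin towards the mug's own +y, the handle reaches to 59 mm on its -y side. Origin on its underside, z up.
- timer: Bystander, loose: round white kitchen timer with a red cap and knob, 70 mm in diameter, 51 mm high, in front of the microwave. Origin: centre of its underside.

How it is judged:
On the way, in this order (a step that is already met when the one before it is completed fails the run):
1. honey jar and salt mill stand released on the worktop, over 125 mm beside the basket's middle line or over 330 mm in front of the organiser's centre, the basket still shut ((x of honey_jar in the frame of organiser below -0.33 m or y of honey_jar in the frame of organiser above 0.125 m or y of honey_jar in the frame of organiser below -0.125 m) and height (world z) of each of honey_jar, salt_mill below 0.02 m and angle between each of honey_jar, salt_mill's own z axis and vertical below 0.15 rad and contact force between the fingers and honey_jar below 0.1 N and (x of salt_mill in the frame of organiser below -0.33 m or y of salt_mill in the frame of organiser above 0.125 m or y of salt_mill in the frame of organiser below -0.125 m) and contact force between the fingers and salt_mill below 0.1 N and value of joint basket below 0.03 m), for 0.2 s.
2. the basket is pulled out (more than 110 mm) (value of joint basket above 0.11 m), for 0.1 s.
3. the lemon lies released on the glass board (x of lemon_center in the frame of board between -0.11 and 0.11 m and y of lemon_center in the frame of board between -0.12 and 0.12 m and z of lemon_center in the frame of board between 0.025 and 0.052 m and distance between the grasp point and lemon_center above 0.06 m), for 0.2 s.
4. the basket is pushed shut (to within 8 mm) (value of joint basket below 0.008 m), for 0.2 s.
At the end, for the whole second after the job is handed in: The lemon lies at rest on the glass board (its centre at least 15 mm inside the edges), the basket is shut to within 8 mm, and the honey jar and salt mill stand upright, at rest and released, each within 15 mm of the spot where it stood at the start (distance of each of honey_jar, salt_mill from where it was at the start of the episode below 0.015 m and angle between each of honey_jar, salt_mill's own z axis and vertical below 0.12 rad and linear speed of each of honey_jar, salt_mill below 0.02 m/s and x of lemon_center in the frame of board between -0.11 and 0.11 m and y of lemon_center in the frame of board between -0.12 and 0.12 m and z of lemon_center in the frame of board between 0.025 and 0.052 m and value of joint basket below 0.008 m); the robot touches nothing.
It fails at once if the honey jar or salt mill is tipped over (angle between any of honey_jar, salt_mill's own z axis and vertical above 0.6 rad).
It fails at once if the mug or the kitchen timer is moved more than 25 mm (distance of any of tea_mug, timer from where it was at the start of the episode above 0.025 m).
It also fails if it takes over 144 s, if anything falls off the work surface, if the arm or the gripper's body presses on something with over 40 N, if the wrist force passes 120 N, or if a joint passes its speed limit or range.

## Working session

There is one attempt and no reset: what is moved stays moved. The work goes in short steps, Python scripts to look and compute and a tool call to move; the robot and the scene stay as the last step left them, time stands still between calls to the robot, and variables do not carry over. Pictures are saved under pics/ and viewed, at most 14 in all, crops included, and the job is handed in when it is done.

Besides the shell and the picture viewer there is one more tool, called after "Call:" as name([rows], argument=value, ...), one row to a line, values as JSON. send_rows: Moves the arm, as the interface text tells. Its arguments: {"type":"object","properties":{"rows":{"type":"array"},"grip":{"type":"number"}},"required":["rows"]}

```bash
mkdir -p pics; ls; python3 - <<'E'
from bench import sensors, optics
import cv2
for n in("side","top"):
    cv2.imwrite(f"pics/{n}0.png",cv2.resize(optics.snapshot(n),None,fx=1.25,fy=1.25,interpolation=cv2.INTER_CUBIC)[:,:,::-1])
    print(n,optics.camera_model(n))
print(sensors.get_obs())
E
```

```text
pics
side {'vertical_fov': 45.44117797960804, 'cx': 305.5645833550288, 'cy': 200.54869773587808, 'k1': 0.028406066047095883, 'R': array([[-0.98864773, -0.14953479, -0.01466358],
       [-0.09999894,  0.72768476, -0.67858316],
       [ 0.11214226, -0.66941335, -0.73437721]]), 't': array([0.47381531, 0.06560867, 1.51291162])}
top {'vertical_fov': 43.43489563055243, 'cx': 322.9824698964068, 'cy': 196.7511070863874, 'k1': -0.017416719805286404, 'R': array([[-0.44645512, -0.89469734, -0.01394607],
       [-0.7486887 ,  0.38204137, -0.54176528],
       [ 0.49004394, -0.23143262, -0.84041411]]), 't': array([0.23842109, 0.38882735, 1.25845718])}
{'time': 0.1, 'joint_positions': array([ 1.11090124e+00,  8.78868893e-02,  1.37209693e+00, -1.55136374e-05,
        1.68362537e+00, -1.03084836e-01]), 'qvel': array([-0.00178264, -0.00143884, -0.00197923, -0.00056999, -0.00012316,
        0.00100582]), 'joint_torque': array([ 1.89445767e-03, -3.41252232e+01, -3.03300834e+01,  7.19086896e-02,
        3.04735755e-02, -1.02616309e-04]), 'tool_pos': array([0.19187799, 0.5148903 , 0.19682123]), 'ee_rot': array([-3.13958523e+00, -1.92169871e-04,  2.78478048e+00]), 'wrist_force': array([0.47276183, 1.19468257, 0.3571005 ]), 'wrist_torque': array([-0.00897484,  0.00789092,  0.00923343]), 'finger_force': 0.0, 'width': 0.09413881662253924}
```

View pics/side0.png

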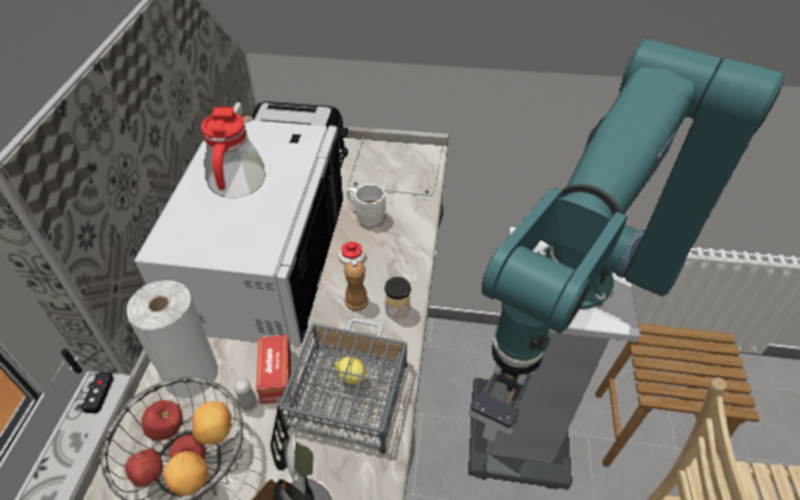

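View pics/top0.png

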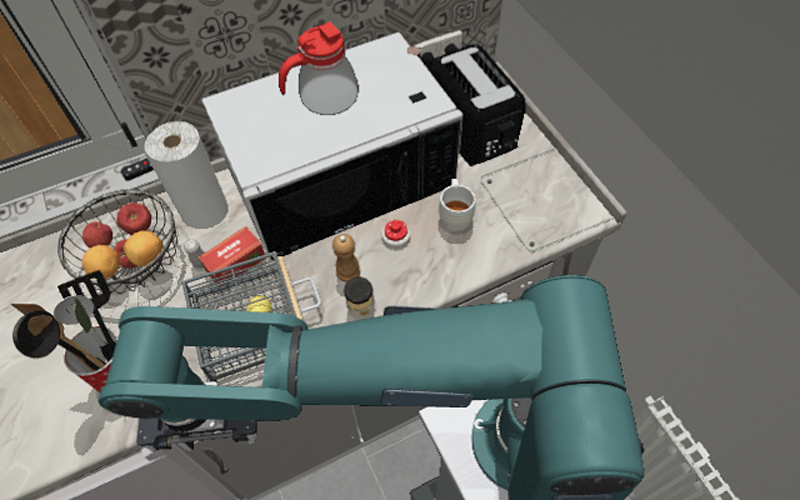

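The side view shows the organiser at (345,385), the mill at (355,285), the jar at (398,297), the timer at (351,253), the mug at (369,205) and the board at (395,165). All are visible from the top too. Next I'll enlarge crops.

```bash
cat > h.py <<'E'
import numpy as np, cv2
from bench import sensors, optics
from scipy.optimize import least_squares
C={n:optics.camera_model(n) for n in("side","top")}
def ray(n,u,v):
    c=C[n]; f=200/np.tan(np.radians(c["vertical_fov"]/2))
    d=np.array([(u-c["cx"])/f,(v-c["cy"])/f]); s=d.copy()
    for _ in range(20): s=d/(1+c["k1"]*(s@s))
    R=c["R"]; return -R.T@c["t"], R.T@np.array([s[0],s[1],1])
def proj(n,X):
    c=C[n]; f=200/np.tan(np.radians(c["vertical_fov"]/2))
    p=np.atleast_2d(X)@c["R"].T+c["t"]; s=p[:,:2]/p[:,2:]
    s=s*(1+c["k1"]*(s**2).sum(1,keepdims=True))
    return s*f+[c["cx"],c["cy"]]
def onz(n,u,v,z):
    o,d=ray(n,u,v); return o+d*(z-o[2])/d[2]
def tri(a,b):
    "two (u,v): side, top -> point and gap (mm)"
    o1,d1=ray("side",*a);o2,d2=ray("top",*b)
    s=np.linalg.lstsq(np.c_[d1,-d2],o2-o1,rcond=None)[0]
    p,q=o1+s[0]*d1,o2+s[1]*d2
    return (p+q)/2, 1e3*np.linalg.norm(p-q)
def crop(n,x,y,w,h,k,name):
    im=optics.snapshot(n)[y:y+h,x:x+w,::-1]
    im=cv2.resize(im,None,fx=k,fy=k,interpolation=cv2.INTER_CUBIC)
    for i in range(0,w,20):
        cv2.putText(im,str(x+i),(i*k,10),0,.35,(0,0,255)); cv2.line(im,(i*k,12),(i*k,18),(0,0,255))
    for i in range(20,h,20):
        cv2.putText(im,str(y+i),(0,i*k+4),0,.35,(0,0,255)); cv2.line(im,(24,i*k),(30,i*k),(0,0,255))
    cv2.imwrite(f"pics/{name}.png",im)
E
python3 -c "
from h import *
crop('side',210,185,150,150,4,'s1')
crop('top',140,160,195,145,4,'t1')
print(onz('side',351/1.25,163/1.25,.008))
"
```

```text
[ 0.62954127 -0.36345179  0.008     ]
```

View pics/s1.png

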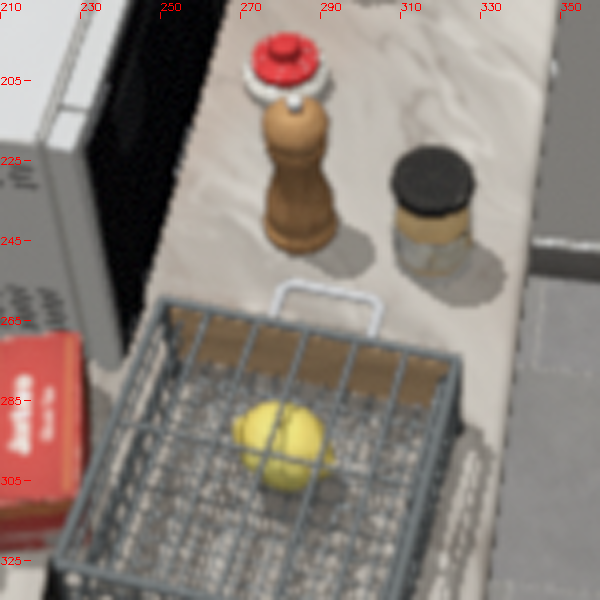

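View pics/t1.png

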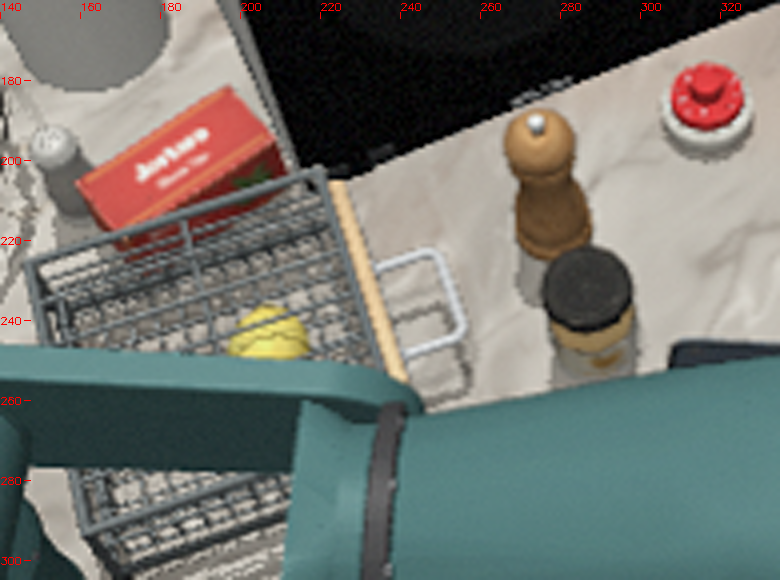

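In the side crop the mill knob is at (283.7,210.7), the jar lid centre at (318.2,229.5), the handle at (293,258) and the lemon at (281.7,296.7). In the top crop the knob is at (274,190.7), the lid at (287.2,230.5) and the handle at (252.5,233).

```bash
python3 - <<'E'
from h import *
np.set_printoptions(precision=4,suppress=True)
P=dict(knob=((283.7,210.7),(274,190.7)),lid=((318.2,229.5),(287.2,230.5)),handle=((293,258.2),(252.5,233.2)),
 FF=((250.7,260.2),(220,203)))
for k,(a,b) in P.items(): print(k,*tri(a,b))
# organiser fit: corners front-far(y=-108?), top z=.092; pose x,y,yaw
obs=[("side",250.7,260.2,-.102,-.108),("side",324.7,274.2,-.102,.108),("side",225,325,.11,-.108),
     ("top",220,203,-.102,-.108),("top",148.2,225.5,.11,-.108),("top",162.5,292.5,.11,.108)]
# org yaw ~ +90: org x->world +y, org y -> world -x ; far side (world +x) is org y=-.108
def f(p):
    r=[]
    for n,u,v,x,y in obs:
        c,s=np.cos(p[2]),np.sin(p[2])
        X=[p[0]+c*x-s*y,p[1]+s*x+c*y,.090]
        r+=list(proj(n,X)[0]-[u,v])
    return r
s=least_squares(f,[.55,.3,1.57]);print(s.x,np.degrees(s.x[2]),np.round(s.fun,1))
x,y,a=s.x
R=np.array([[np.cos(a),-np.sin(a)],[np.sin(a),np.cos(a)]])
for k,(A,B) in P.items(): print(k,"org",R.T@(tri(A,B)[0][:2]-[x,y]))
l=onz('side',281.7,296.7,.05);print("lemon",l,R.T@(l[:2]-[x,y]))
for n,u,v in [("side",351/1.25,163/1.25),("side",428/1.25,193/1.25),("side",381/1.25,192/1.25),("top",530/1.25,245/1.25),("top",489/1.25,181/1.25),("top",613/1.25,222/1.25),("top",554/1.25,152/1.25),("side",444/1.25,148/1.25)]: print(n,onz(n,u,v,.008))
print("worktop edge", [onz("side",u,v,0) for u,v in [(210+520/4,185+350/4),(210+553/4,185+50/4),(442/1.25,180/1.25)]])
for k,u,v,z in[("timer",286/4+210,55/4+185,.05),("mug",369/1.25,190/1.25,.092)]: print(k,onz("side",u,v,z))
print("timer tri",tri((286/4+210,44/4+185),(140+708/4,160+80/4)))
print("mug tri",tri((369/1.25,191/1.25),(459/1.25,195/1.25)))
print("mw edge",[onz("side",u,v,0) for u,v in[(210+115/4,185+362/4),(210+170/4,185+200/4)]])
E
```

```text
knob [0.5167 0.1542 0.143 ] 0.48853731420889496
lid [0.4165 0.1648 0.0894] 1.6384253516288987
handle [0.477  0.2467 0.0469] 1.7247385973010196
FF [0.5863 0.2953 0.084 ] 0.6497775274150223
[0.4892 0.4018 1.4795] 84.77127148540877 [-0.2 -2.7  2.5 -1.7 -1.7  1.   1.1 -2.3 -2.4 -0.3 -0.9  2.5]
knob org [-0.244  -0.0499]
lid org [-0.2426  0.0508]
handle org [-0.1556 -0.002 ]
FF org [-0.0972 -0.1063]
lemon [0.4861 0.3766 0.05  ] [-0.0254  0.0008]
side [ 0.6295 -0.3635  0.008 ]
side [ 0.3839 -0.2587  0.008 ]
side [ 0.519  -0.2449  0.008 ]
top [ 0.3828 -0.2622  0.008 ]
top [ 0.5955 -0.2749  0.008 ]
top [ 0.3472 -0.4793  0.008 ]
top [ 0.6015 -0.4778  0.008 ]
side [ 0.3551 -0.474   0.008 ]
worktop edge [array([0.3412, 0.2438, 0.    ]), array([ 0.3442, -0.0568,  0.    ]), array([ 0.349 , -0.3305,  0.    ])]
timer [0.5524 0.0245 0.05  ]
mug [ 0.5367 -0.1554  0.092 ]
timer tri (array([0.556 , 0.0082, 0.0458]), np.float64(1.2094020301968744))
mug tri (array([ 0.5351, -0.1472,  0.0956]), np.float64(0.3324293635078809))
mw edge [array([0.6305, 0.295 , 0.    ]), array([0.6247, 0.143 , 0.    ])]
```

Call:
send_rows([
  [10, -15, 0, 0, 0, 0.03],
  [18, -28, 0, 0, 0, 0.035],
  [20, -32, 0, 0, 0, 0.035],
  [20, -32, 0, 0, 0, 0.035],
  [20, -32, 0, 0, 0, 0.035],
  [20, -32, 0, 0, 0, 0.035],
  [20, -32, 0, 0, 0, 0.03],
  [20, -32, 0, 0, 0, 0.03],
], grip=94)

```text
time: 0.87
tool_pos: [0.3405, 0.2787, 0.1978]
ee_rot: [3.141, 0.0, 3.052]
wrist_force: [-0.2, -0.1, -0.0]
width: 0.0942
finger_force: 0.0
```

Call:
send_rows([
  [20, -32, 0, 0, 0, 0],
  [20, -32, 0, 0, 0, 0],
  [20, -30, 0, 0, 0, 0],
  [10, -15, 0, 0, 0, 0],
  [5, -6, 0, 0, 0, 0],
  [0, 0, 0, 0, 0, 0],
  [0, 0, 0, 0, 0, 0],
])

```text
time: 1.45
tool_pos: [0.4148, 0.1659, 0.1977]
ee_rot: [3.141, -0.001, 3.05]
wrist_force: [-0.6, 0.0, -0.8]
width: 0.0939
finger_force: 0.0
```

Call:
send_rows([
  [1, -1, -15, 0, 0, 0],
  [1, 0, -25, 0, 0, 0],
  [0, 0, -25, 0, 0, 0],
  [0, 0, -25, 0, 0, 0],
  [0, 0, -22, 0, 0, 0],
  [0, 0, -15, 0, 0, 0],
  [0, 0, -10, 0, 0, 0],
  [0, 0, 0, 0, 0, 0],
])

```text
time: 2.12
tool_pos: [0.4147, 0.1652, 0.0586]
ee_rot: [-3.14, -0.005, 3.052]
wrist_force: [0.8, 0.0, 0.5]
width: 0.0941
finger_force: 0.0
```

Call:
send_rows([
  [0, 0, 0, 0, 0, 0],
  [0, 0, 0, 0, 0, 0],
  [0, 0, 0, 0, 0, 0],
  [0, 0, 0, 0, 0, 0],
  [0, 0, 0, 0, 0, 0],
  [0, 0, 0, 0, 0, 0],
], grip=40)

```text
time: 2.62
tool_pos: [0.4181, 0.1653, 0.0622]
ee_rot: [3.139, 0.002, 3.05]
wrist_force: [0.8, 1.4, 3.2]
width: 0.0627
finger_force: 30.0
```

Call:
send_rows([
  [0, 0, 8, 0, 0, 0],
  [0, 0, 16, 0, 0, 0],
  [0, -6, 12, 0, 0, 0],
  [0, -16, 4, 0, 0, 0],
  [0, -25, 0, 0, 0, 0],
  [0, -25, 0, 0, 0, 0],
  [0, -25, 0, 0, 0, 0],
  [0, -25, 0, 0, 0, 0],
])

```text
time: 3.28
tool_pos: [0.416, 0.0409, 0.1003]
ee_rot: [-3.141, -0.002, 3.05]
wrist_force: [0.5, 0.2, -2.8]
width: 0.0623
finger_force: 30.0
```

Call:
send_rows([
  [0, -25, 0, 0, 0, 0],
  [0, -20, 0, 0, 0, 0],
  [0, -12, 0, 0, 0, 0],
  [0, -6, -10, 0, 0, 0],
  [0, 0, -14, 0, 0, 0],
  [0, 0, -8, 0, 0, 0],
  [0, 0, -3, 0, 0, 0],
  [0, 0, 0, 0, 0, 0],
])

```text
time: 3.95
tool_pos: [0.4157, -0.02, 0.0642]
ee_rot: [3.141, -0.004, 3.05]
wrist_force: [0.3, 0.3, -2.9]
width: 0.0623
finger_force: 30.0
```

Call:
send_rows([
  [0, 0, 0, 0, 0, 0],
  [0, 0, 0, 0, 0, 0],
  [0, 0, 0, 0, 0, 0],
])

```text
time: 4.2
tool_pos: [0.4177, -0.0205, 0.0666]
ee_rot: [-3.142, 0.001, 3.05]
wrist_force: [-0.5, 0.5, -2.8]
width: 0.0632
finger_force: 30.0
```

Call:
send_rows([
  [0, 0, -2, 0, 0, 0],
  [0, 0, -2, 0, 0, 0],
  [0, 0, 0, 0, 0, 0],
])

```text
time: 4.45
tool_pos: [0.4175, -0.0206, 0.0622]
ee_rot: [3.141, 0.001, 3.05]
wrist_force: [0.3, 0.4, -2.6]
width: 0.0625
finger_force: 30.0
```

Call:
send_rows([
  [0, 0, -1, 0, 0, 0],
  [0, 0, 0, 0, 0, 0],
])

```text
time: 4.62
tool_pos: [0.418, -0.0206, 0.0621]
ee_rot: [3.141, 0.002, 3.05]
wrist_force: [-0.8, 1.2, 3.2]
width: 0.0627
finger_force: 30.0
```

Call:
send_rows([
  [0, 0, 0, 0, 0, 0],
  [0, 0, 0, 0, 0, 0],
  [0, 0, 0, 0, 0, 0],
  [0, 0, 10, 0, 0, 0],
  [0, 0, 25, 0, 0, 0],
  [0, 0, 30, 0, 0, 0],
  [0, 0, 35, 0, 0, 0],
  [0, 0, 30, 0, 0, 0],
], grip=94)

```text
time: 5.28
tool_pos: [0.4171, -0.0207, 0.1935]
ee_rot: [-3.141, 0.001, 3.05]
wrist_force: [1.0, 0.6, 0.3]
width: 0.0941
finger_force: 0.0
```

Call:
send_rows([
  [0, 0, 23, 0, 0, 0],
  [10, 15, 0, 0, 0, 0],
  [18, 32, 0, 0, 0, 0],
  [18, 32, 0, 0, 0, 0],
  [18, 32, 0, 0, 0, 0],
  [18, 32, 0, 0, 0, 0],
  [14, 24, 0, 0, 0, 0],
  [4, 8, 0, 0, 0, 0],
])

```text
time: 5.95
tool_pos: [0.5182, 0.1575, 0.2137]
ee_rot: [3.141, -0.0, 3.053]
wrist_force: [0.5, 0.1, -0.6]
width: 0.0936
finger_force: 0.0
```

Call:
send_rows([
  [0, 0, 0, 0, 0, 0],
  [0, 0, 0, 0, 0, 0],
  [0, 0, 0, 0, 0, 0],
])

```text
time: 6.2
tool_pos: [0.5167, 0.1531, 0.2143]
ee_rot: [-3.141, 0.0, 3.049]
wrist_force: [-0.6, -0.5, -0.4]
width: 0.0939
finger_force: 0.0
```

Call:
send_rows([
  [0, 1, -12, 0, 0, 0],
  [0, 0, -22, 0, 0, 0],
  [0, 0, -22, 0, 0, 0],
  [0, 0, -18, 0, 0, 0],
  [0, 0, -10, 0, 0, 0],
  [0, 0, 0, 0, 0, 0],
  [0, 0, 0, 0, 0, 0],
])

```text
time: 6.78
tool_pos: [0.5167, 0.1547, 0.1297]
ee_rot: [-3.141, -0.001, 3.049]
wrist_force: [0.9, 0.3, 0.8]
width: 0.094
finger_force: 0.0
```

Call:
send_rows([
  [0, 0, 0, 0, 0, 0],
  [0, 0, 0, 0, 0, 0],
  [0, 0, 0, 0, 0, 0],
  [0, 0, 0, 0, 0, 0],
  [0, 0, 0, 0, 0, 0],
  [0, 0, 0, 0, 0, 0],
  [0, 0, 0, 0, 0, 0],
  [0, 0, 0, 0, 0, 0],
], grip=35)

```text
time: 7.45
tool_pos: [0.5171, 0.1554, 0.1299]
ee_rot: [3.141, -0.0, 3.05]
wrist_force: [0.3, 0.6, 0.2]
width: 0.0441
finger_force: 0.0
```

```bash
python3 -c "
from h import *
o=sensors.get_obs();print(o['width'],o['finger_force'],o['tool_pos'])
crop('side',200,120,170,140,4,'s2')
"
```

```text
0.04413150319135639 0.0 [0.51708962 0.15542922 0.12989603]
```

View pics/s2.png

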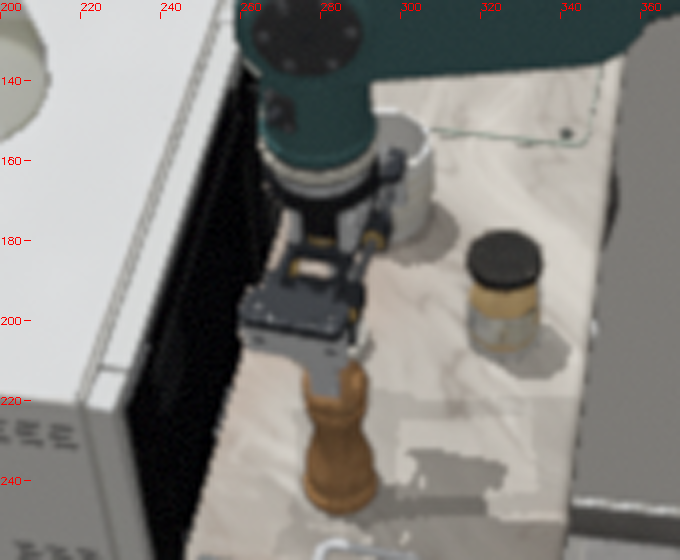

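The jar stands at (326,195), the mill is upright at (285,240) and the fingers are around its head. I'll let the fingers finish closing.

Call:
send_rows([
  [0, 0, 0, 0, 0, 0],
  [0, 0, 0, 0, 0, 0],
  [0, 0, 0, 0, 0, 0],
])

```text
time: 7.75
tool_pos: [0.5171, 0.1554, 0.1299]
ee_rot: [3.142, -0.0, 3.05]
wrist_force: [-0.4, 0.6, 0.2]
width: 0.0352
finger_force: 0.0
```

```bash
python3 -c "
from h import *
np.set_printoptions(precision=1,suppress=True)
o=sensors.get_obs();print(o['width'],o['finger_force'],o['wrist_force'])
for y in(.1554,.1554+.025,.1554+.035):
  for z in(.105,.124,.139): print(y,z,proj('side',[.517,y,z]))
print([proj('side',[.5167,.1542,z])[0] for z in (0,.109,.124,.139,.15)])
crop('side',260,190,50,60,9,'s3'); crop('top',220,150,100,100,6,'t3')
a=cv2.imread('pics/s3.png');b=cv2.imread('pics/t3.png')
b=b[:540,:340];cv2.imwrite('pics/st3.png',np.hstack([a,b]))
"
```

```text
0.03522943378553439 0.0 [-0.4  0.6  0.2]
0.1554 0.105 [[284.2 219.7]]
0.1554 0.124 [[283.9 215.4]]
0.1554 0.139 [[283.7 212. ]]
0.1804 0.105 [[282.7 226.3]]
0.1804 0.124 [[282.3 222. ]]
0.1804 0.139 [[282.1 218.6]]
0.1904 0.105 [[282.  228.9]]
0.1904 0.124 [[281.7 224.7]]
0.1904 0.139 [[281.4 221.3]]
[array([286. , 241.6]), array([284.3, 218.5]), array([284.1, 215.1]), array([283.8, 211.7]), array([283.7, 209.1])]
```

View pics/st3.png

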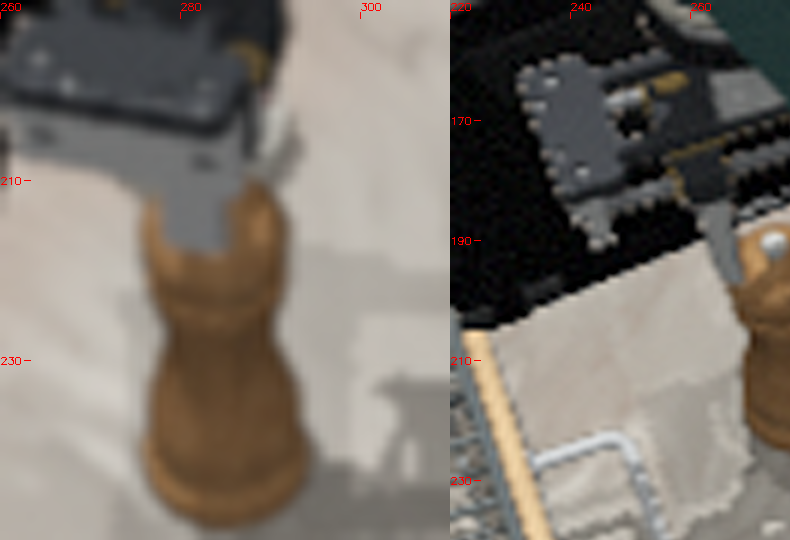

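The finger tip (281.5,217.5) sits at the very top of the head, not around it. Triangulating the tip.

```bash
python3 -c "
from h import *
print(tri((281.5,217.5),(268,197)))
print(tri((278,217.5),(268,197)), tri((285.5,217),(268,197)))
o=sensors.get_obs();print(o['tool_pos'],o['ee_rot'],o['joint_positions'])
"
```

```text
(array([0.51792612, 0.17253313, 0.12974659]), np.float64(8.008791542956416))
(array([0.52699726, 0.16944464, 0.12099993]), np.float64(14.498995467578837)) (array([0.50723665, 0.17603554, 0.14127586]), np.float64(1.7840968177526502))
[0.51709756 0.15534944 0.12986678] [ 3.14154741e+00 -6.29969163e-05  3.04980062e+00] [ 1.86785256e-01  8.81415674e-02  1.50482539e+00  6.08364750e-05
  1.54867382e+00 -1.29222038e+00]
```

Call:
send_rows([
  [0, 0, 0, 0, 0, 0],
  [0, 0, 0, 0, 0, 0],
  [0, 0, 0, 0, 0, 0],
  [0, 0, 0, 0, 0, 0],
  [0, 0, 0, 0, 0, 0],
  [0, 0, 0, 0, 0, 0],
], grip=76)

```text
time: 8.35
tool_pos: [0.5171, 0.1554, 0.1299]
ee_rot: [3.141, 0.0, 3.05]
wrist_force: [0.7, -0.2, -0.2]
width: 0.072
finger_force: 0.0
```

Call:
send_rows([
  [0, -1, -7, 0, 0, 0],
  [0, 0, -7, 0, 0, 0],
  [0, 0, -6, 0, 0, 0],
  [0, 0, 0, 0, 0, 0],
])

```text
time: 8.68
tool_pos: [0.5157, 0.1541, 0.1074]
ee_rot: [-3.141, -0.004, 3.05]
wrist_force: [-0.4, 0.1, -0.6]
width: 0.0759
finger_force: 0.0
```

Call:
send_rows([
  [0, 0, 0, 0, 0, 0],
  [0, 0, 0, 0, 0, 0],
  [0, 0, 0, 0, 0, 0],
  [0, 0, 0, 0, 0, 0],
  [0, 0, 0, 0, 0, 0],
  [0, 0, 0, 0, 0, 0],
  [0, 0, 0, 0, 0, 0],
], grip=35)

```text
time: 9.27
tool_pos: [0.5174, 0.1546, 0.1103]
ee_rot: [3.141, 0.001, 3.05]
wrist_force: [0.4, 0.1, 1.2]
width: 0.0471
finger_force: 29.8
```

Call:
send_rows([
  [0, 0, 0, 0, 0, 0],
  [0, 0, 0, 0, 0, 0],
  [0, 0, 0, 0, 0, 0],
  [0, 0, 0, 0, 0, 0],
  [0, 0, -5, 0, 0, 0],
  [0, 0, -5, 0, 0, 0],
  [0, 0, 0, 0, 0, 0],
], grip=72)

```text
time: 9.85
tool_pos: [0.5161, 0.1542, 0.0982]
ee_rot: [-3.141, -0.003, 3.05]
wrist_force: [0.2, 0.2, 0.3]
width: 0.0722
finger_force: 0.0
```

Call:
send_rows([
  [0, 0, 0, 0, 0, 0],
  [0, 0, 0, 0, 0, 0],
  [0, 0, 0, 0, 0, 0],
  [0, 0, 0, 0, 0, 0],
  [0, 0, 0, 0, 0, 0],
  [0, 0, 0, 0, 0, 0],
], grip=35)

```text
time: 10.35
tool_pos: [0.5173, 0.1546, 0.1001]
ee_rot: [3.141, 0.0, 3.05]
wrist_force: [0.8, 0.9, 1.5]
width: 0.0468
finger_force: 30.0
```

Call:
send_rows([
  [0, 0, 8, 0, 0, 0],
  [0, 0, 18, 0, 0, 0],
  [0, 0, 25, 0, 0, 0],
  [0, 0, 25, 0, 0, 0],
  [0, 0, 25, 0, 0, 0],
  [-3, -8, 14, 0, 0, 0],
  [-6, -17, 5, 0, 0, 0],
  [-9, -26, 0, 0, 0, 0],
])

```text
time: 11.02
tool_pos: [0.5, 0.1041, 0.2223]
ee_rot: [3.14, 0.004, 3.053]
wrist_force: [0.2, -1.2, -2.2]
width: 0.047
finger_force: 30.0
```

Call:
send_rows([
  [-9, -28, 0, 0, 0, 0],
  [-9, -28, 0, 0, 0, 0],
  [-9, -28, 0, 0, 0, 0],
  [-9, -28, 0, 0, 0, 0],
  [-9, -28, 0, 0, 0, 0],
  [-9, -28, 0, 0, 0, 0],
  [-9, -28, 0, 0, 0, 0],
  [-9, -26, 0, 0, 0, 0],
])

```text
time: 11.68
tool_pos: [0.4261, -0.12, 0.2201]
ee_rot: [-3.141, -0.0, 3.049]
wrist_force: [0.4, -1.3, -2.4]
width: 0.0471
finger_force: 30.0
```

Call:
send_rows([
  [-6, -17, 0, 0, 0, 0],
  [-3, -8, -6, 0, 0, 0],
  [0, 0, -15, 0, 0, 0],
  [0, 0, -25, 0, 0, 0],
  [0, 0, -25, 0, 0, 0],
  [0, 0, -22, 0, 0, 0],
  [0, 0, -14, 0, 0, 0],
  [0, 0, -6, 0, 0, 0],
])

```text
time: 12.35
tool_pos: [0.4162, -0.1421, 0.1036]
ee_rot: [3.139, -0.006, 3.05]
wrist_force: [-0.8, -1.0, -2.9]
width: 0.0473
finger_force: 30.0
```

Call:
send_rows([
  [0, 0, 0, 0, 0, 0],
  [0, 0, 0, 0, 0, 0],
  [0, 0, 0, 0, 0, 0],
])

```text
time: 12.6
tool_pos: [0.4191, -0.1439, 0.1083]
ee_rot: [-3.141, 0.002, 3.05]
wrist_force: [0.4, -0.1, -1.9]
width: 0.0469
finger_force: 30.0
```

Call:
send_rows([
  [0, 0, -3, 0, 0, 0],
  [0, 0, -3, 0, 0, 0],
  [0, 0, 0, 0, 0, 0],
  [0, 0, 0, 0, 0, 0],
])

```text
time: 12.93
tool_pos: [0.4181, -0.1436, 0.1009]
ee_rot: [3.141, -0.0, 3.05]
wrist_force: [-0.8, 0.8, -3.1]
width: 0.0471
finger_force: 30.0
```

Call:
send_rows([
  [0, 0, -1, 0, 0, 0],
  [0, 0, 0, 0, 0, 0],
  [0, 0, 0, 0, 0, 0],
])

```text
time: 13.18
tool_pos: [0.4182, -0.1437, 0.1001]
ee_rot: [-3.142, 0.0, 3.05]
wrist_force: [0.3, -0.2, -1.1]
width: 0.047
finger_force: 30.0
```

Call:
send_rows([
  [0, 0, -1, 0, 0, 0],
  [0, 0, 0, 0, 0, 0],
  [0, 0, 0, 0, 0, 0],
  [0, 0, 0, 0, 0, 0],
  [0, 0, 0, 0, 0, 0],
  [0, 0, 12, 0, 0, 0],
  [0, 0, 25, 0, 0, 0],
  [0, 0, 35, 0, 0, 0],
], grip=76)

```text
time: 13.85
tool_pos: [0.4161, -0.1426, 0.1686]
ee_rot: [3.139, -0.007, 3.05]
wrist_force: [1.5, -1.1, -0.4]
width: 0.0761
finger_force: 0.0
```

Call:
send_rows([
  [0, 0, 35, 0, 0, 0],
  [0, 10, 10, 0, 0, 0],
  [3, 25, 0, 0, 0, 0],
  [6, 38, 0, 0, 0, 0],
  [7, 40, 0, 0, 0, 0],
  [7, 40, 0, 0, 0, 0],
  [7, 40, 0, 0, 0, 0],
  [7, 40, 0, 0, 0, 0],
], grip=30)

```text
time: 14.52
tool_pos: [0.4547, 0.0916, 0.2155]
ee_rot: [3.141, 0.0, 3.05]
wrist_force: [0.5, -0.1, 1.8]
width: 0.0305
finger_force: 0.0
```

Call:
send_rows([
  [7, 40, 0, 0, 0, 0],
  [6, 38, 0, 0, 0, 0],
  [5, 35, -10, 0, 0, 0],
  [3, 25, -20, 0, 0, 0],
  [1, 14, -25, 0, 0, 0],
  [0, 6, -25, 0, 0, 0],
  [0, 0, -20, 0, 0, 0],
  [0, 0, 0, 0, 0, 0],
])

```text
time: 15.18
tool_pos: [0.4732, 0.247, 0.1098]
ee_rot: [-3.137, -0.01, 3.051]
wrist_force: [-0.7, -0.6, -1.3]
width: 0.0299
finger_force: 0.0
```

```bash
python3 -c "
from h import *
o=sensors.get_obs();print(o['width'],o['tool_pos'])
crop('side',250,110,110,180,3,'a'); crop('top',200,130,150,180,3,'b')
cv2.imwrite('pics/st4.png',np.hstack([cv2.imread('pics/a.png'),cv2.imread('pics/b.png')]))
"
```

```text
0.029936382643507932 [0.47322863 0.24697223 0.10976587]
```

View pics/st4.png

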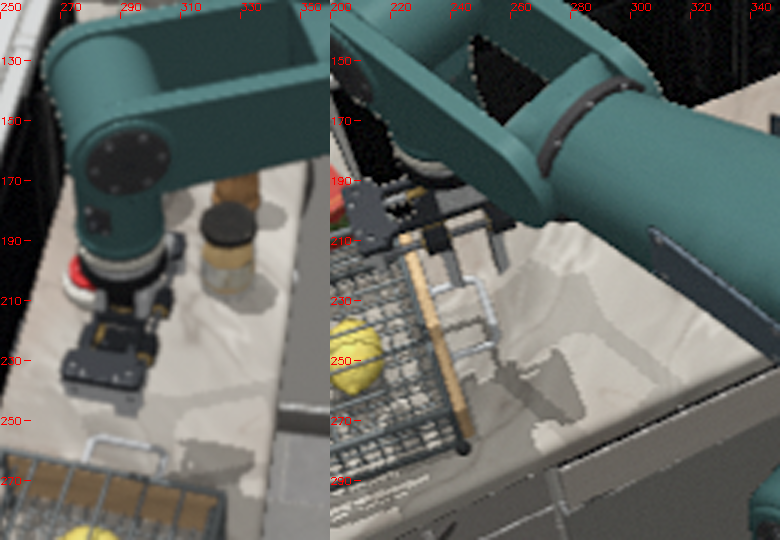

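The mill and jar stand aside. The +y fingertip is at side (291,247.7) and top (241.7,225), over the handle. Triangulating it to check the tool length.

```bash
python3 -c "
from h import *
print(tri((291,247.7),(241.7,225)))
o=sensors.get_obs();t=o['tool_pos']
for z in(.085,.11,.12):
  print(z,proj('side',[t[0],t[1]+.02,z]),proj('top',[t[0],t[1]+.02,z]),proj('top',[t[0],t[1]-.02,z]))
"
```

```text
(array([0.47428406, 0.26776493, 0.12063062]), np.float64(8.107986259696506))
0.085 [[291.75943898 256.39394536]] [[243.70516546 229.38335149]] [[257.36253871 223.5596272 ]]
0.11 [[291.43238461 250.97095111]] [[242.32871366 224.81395129]] [[256.20856155 218.92997416]]
0.12 [[291.298958   248.75916015]] [[241.7660188  222.94570752]] [[255.73688361 217.03738151]]
```

Call:
send_rows([
  [1, 0, -10, 0, 0, 0],
  [0, 0, -14, 0, 0, 0],
  [0, 0, -14, 0, 0, 0],
  [0, 0, -6, 0, 0, 0],
  [0, 0, 0, 0, 0, 0],
  [0, 0, 0, 0, 0, 0],
])

```text
time: 15.78
tool_pos: [0.4787, 0.2473, 0.0727]
ee_rot: [3.141, 0.001, 3.049]
wrist_force: [0.3, -0.0, 0.6]
width: 0.03
finger_force: 0.0
```

Call:
send_rows([
  [0, 0, -10, 0, 0, 0],
  [0, 0, -10, 0, 0, 0],
  [0, 0, -8, 0, 0, 0],
  [0, 0, -5, 0, 0, 0],
  [0, 0, 0, 0, 0, 0],
  [0, 0, 0, 0, 0, 0],
])

```text
time: 16.28
tool_pos: [0.4777, 0.2472, 0.0382]
ee_rot: [-3.141, -0.001, 3.05]
wrist_force: [-0.5, -0.0, 0.9]
width: 0.0303
finger_force: 0.0
```

Call:
send_rows([
  [0, 0, -6, 0, 0, 0],
  [0, -3, 0, 0, 0, 0],
  [0, -3, 0, 0, 0, 0],
  [-1, -3, 0, 0, 0, 0],
  [0, -3, 0, 0, 0, 0],
  [0, -4, 0, 0, 0, 0],
  [-1, -5, 0, 0, 0, 0],
  [-1, -6, 0, 0, 0, 0],
])

```text
time: 16.95
tool_pos: [0.4756, 0.2202, 0.0332]
ee_rot: [3.141, 0.001, 3.05]
wrist_force: [0.8, 1.2, -0.1]
width: 0.0302
finger_force: 0.7
```

Call:
send_rows([
  [-1, -7, 0, 0, 0, 0],
  [0, -8, 0, 0, 0, 0],
  [-1, -9, 0, 0, 0, 0],
  [-1, -10, 0, 0, 0, 0],
  [-1, -10, 0, 0, 0, 0],
  [-1, -10, 0, 0, 0, 0],
  [-1, -10, 0, 0, 0, 0],
  [-1, -10, 0, 0, 0, 0],
])

```text
time: 17.62
tool_pos: [0.468, 0.1453, 0.0331]
ee_rot: [3.141, 0.0, 3.05]
wrist_force: [0.3, 2.1, 2.4]
width: 0.0301
finger_force: 0.8
```

Call:
send_rows([
  [-1, -10, 0, 0, 0, 0],
  [-1, -10, 0, 0, 0, 0],
  [-1, -9, 0, 0, 0, 0],
  [0, -8, 0, 0, 0, 0],
  [-1, -7, 0, 0, 0, 0],
  [0, -5, 0, 0, 0, 0],
  [0, -3, 0, 0, 0, 0],
  [0, -2, 0, 0, 0, 0],
])

```text
time: 18.28
tool_pos: [0.4636, 0.092, 0.0326]
ee_rot: [-3.142, -0.001, 3.05]
wrist_force: [-1.5, 2.1, 0.5]
width: 0.0297
finger_force: 0.6
```

Call:
send_rows([
  [0, 0, 0, 0, 0, 0],
  [0, 0, 0, 0, 0, 0],
])

```text
time: 18.45
tool_pos: [0.4641, 0.0921, 0.0327]
ee_rot: [-3.141, 0.0, 3.05]
wrist_force: [0.8, -0.2, 0.0]
width: 0.0301
finger_force: 0.0
```

Call:
send_rows([
  [0, 4, 0, 0, 0, 0],
  [0, 0, 12, 0, 0, 0],
  [0, 0, 25, 0, 0, 0],
  [0, 0, 35, 0, 0, 0],
  [0, 0, 35, 0, 0, 0],
  [0, 0, 35, 0, 0, 0],
  [0, 0, 15, 0, 0, 0],
  [-30, -10, 0, 0, 0, 0],
])

```text
time: 19.12
tool_pos: [0.4393, 0.0875, 0.1944]
ee_rot: [3.14, 0.01, 3.051]
wrist_force: [-0.3, -0.8, 0.1]
width: 0.03
finger_force: 0.0
```

Call:
send_rows([
  [-35, -30, 0, 0, 0, 0],
  [-30, -30, 0, 0, 0, 0],
  [-20, -30, 0, 0, 0, 0],
  [0, -20, 0, 0, 0, 0],
  [0, 0, 0, 0, 0, 0],
], grip=76)

```text
time: 19.53
tool_pos: [0.3525, -0.0225, 0.1903]
ee_rot: [-3.14, 0.002, 3.046]
wrist_force: [-0.1, 0.6, 0.3]
width: 0.0598
finger_force: 0.0
```

```bash
python3 -c "
from h import *
o=sensors.get_obs();print(o['width'],o['tool_pos'])
crop('side',215,200,130,135,4,'a'); crop('top',190,170,85,135,4,'b')
cv2.imwrite('pics/st5.png',np.hstack([cv2.imread('pics/a.png')[:,:450],cv2.imread('pics/b.png')]))
"
```

```text
0.05981792035133557 [ 0.35247511 -0.02245958  0.19032382]
```

View pics/st5.png

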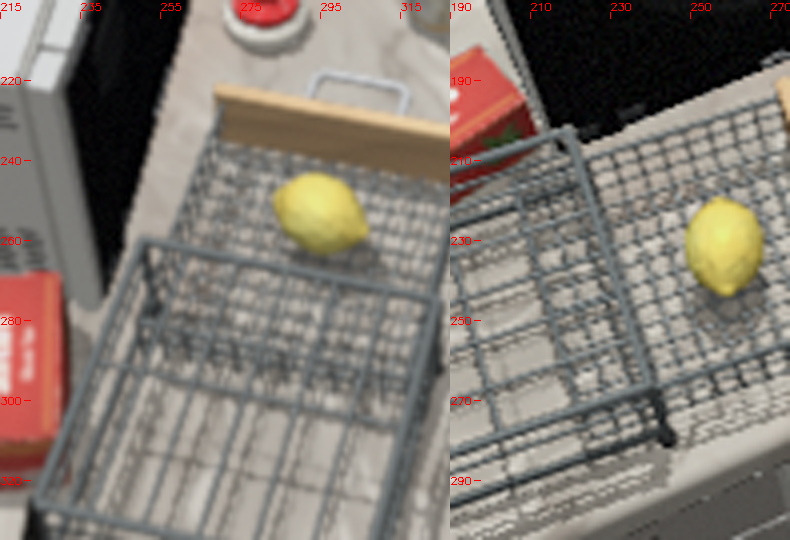

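The lemon lies clear of the shelf at side (295,253.3) and top (258.8,231.5). Its long axis is roughly along world x.

```bash
python3 -c "
from h import *
print(tri((295,253.3),(258.8,231.5)))
a=tri((215+275/4,200+200/4),(190+272/4,170+198/4));b=tri((215+368/4,200+238/4),(190+277/4,170+297/4));print(a,b)
d=a[0]-b[0];print(np.degrees(np.arctan2(d[1],d[0])))
for n,p,q in(('side',(283.75,250),(307,259.5)),('top',(258,219.5),(259.2,244.2))):
  d=onz(n,*p,.047)-onz(n,*q,.047);print(n,np.degrees(np.arctan2(d[1],d[0])))
c=tri((295,253.3),(258.8,231.5))[0]
a=1.4795;R=np.array([[np.cos(a),-np.sin(a)],[np.sin(a),np.cos(a)]]);print(R.T@(c[:2]-[.4892,.4018]))
print('handle',tri((215+358/4,200+82/4),(258,300)))
print(onz('side',215+358/4,200+78/4,.05))
"
```

```text
(array([0.47413251, 0.22888743, 0.04694834]), np.float64(1.9011543555304316))
(array([0.51107135, 0.21681434, 0.0428339 ]), np.float64(2.697918263454953)) (array([0.43746509, 0.24322054, 0.04425207]), np.float64(0.5768385167291871))
-19.735415941086966
side -18.430281026947398
top -20.125479361727777
[-0.17356615 -0.00075962]
handle (array([0.34575284, 0.27972913, 0.18010177]), np.float64(217.73191069900105))
[0.46664257 0.10027195 0.05      ]
```

Call:
send_rows([
  [8, 16, 0, 0, 0, -0.03],
  [15, 32, 0, 0, 0, -0.04],
  [17, 36, 0, 0, 0, -0.04],
  [17, 36, 0, 0, 0, -0.04],
  [17, 36, 0, 0, 0, -0.04],
  [17, 36, 0, 0, 0, -0.04],
  [15, 32, 0, 0, 0, -0.02],
  [10, 20, 0, 0, 0, 0],
], grip=74)

```text
time: 20.3
tool_pos: [0.4691, 0.2292, 0.1888]
ee_rot: [3.141, -0.002, 2.804]
wrist_force: [0.7, 0.0, -0.0]
width: 0.0739
finger_force: 0.0
```

Call:
send_rows([
  [5, 8, 0, 0, 0, 0],
  [0, 0, 0, 0, 0, 0],
  [0, 0, 0, 0, 0, 0],
  [0, 0, 0, 0, 0, 0],
])

```text
time: 20.63
tool_pos: [0.4735, 0.2313, 0.1898]
ee_rot: [-3.141, -0.0, 2.8]
wrist_force: [0.0, -0.4, 0.9]
width: 0.0742
finger_force: 0.0
```

Call:
send_rows([
  [0, -2, -12, 0, 0, 0],
  [0, 0, -25, 0, 0, 0],
  [0, 0, -28, 0, 0, 0],
  [0, 0, -25, 0, 0, 0],
  [0, 0, -20, 0, 0, 0],
  [0, 0, -10, 0, 0, 0],
  [0, 0, -5, 0, 0, 0],
  [0, 0, 0, 0, 0, 0],
])

```text
time: 21.3
tool_pos: [0.4733, 0.2289, 0.064]
ee_rot: [-3.141, -0.001, 2.799]
wrist_force: [0.1, -0.2, 0.5]
width: 0.0737
finger_force: 0.0
```

Call:
send_rows([
  [0, 0, -10, 0, 0, 0],
  [0, 0, -10, 0, 0, 0],
  [0, 0, -7, 0, 0, 0],
  [0, 0, -5, 0, 0, 0],
  [0, 0, 0, 0, 0, 0],
  [0, 0, 0, 0, 0, 0],
])

```text
time: 21.8
tool_pos: [0.4738, 0.2298, 0.0325]
ee_rot: [-3.141, -0.001, 2.8]
wrist_force: [0.4, -0.4, 0.0]
width: 0.074
finger_force: 0.0
```

Call:
send_rows([
  [0, 0, 0, 0, 0, 0],
  [0, 0, 0, 0, 0, 0],
  [0, 0, 0, 0, 0, 0],
  [0, 0, 0, 0, 0, 0],
  [0, 0, 0, 0, 0, 0],
], grip=35)

```text
time: 22.22
tool_pos: [0.4745, 0.2302, 0.0335]
ee_rot: [3.14, 0.001, 2.8]
wrist_force: [0.3, 1.8, 1.2]
width: 0.0531
finger_force: 30.0
```

Call:
send_rows([
  [0, 0, 5, 0, 0, 0],
  [0, 0, 12, 0, 0, 0],
  [0, 0, 25, 0, 0, 0],
  [0, 0, 35, 0, 0, 0],
  [0, 0, 40, 0, 0, 0],
  [0, 0, 40, 0, 0, 0],
  [0, 0, 30, 0, 0, 0],
  [0, 0, 10, 0, 0, 0],
])

```text
time: 22.88
tool_pos: [0.4761, 0.2305, 0.2374]
ee_rot: [3.134, 0.009, 2.8]
wrist_force: [0.6, -0.3, -0.8]
width: 0.0528
finger_force: 30.0
```

```bash
python3 -c "
from h import *
o=sensors.get_obs();print(o['width'],o['finger_force'],o['tool_pos'])
crop('side',260,95,110,95,4,'a'); crop('top',350,80,160,130,4,'b')
cv2.imwrite('pics/st6.png',cv2.imread('pics/b.png'));cv2.imwrite('pics/st7.png',cv2.imread('pics/a.png'))
"
```

```text
0.0527574311691448 29.99961373396218 [0.47605687 0.2304613  0.23742567]
```

View pics/st6.png

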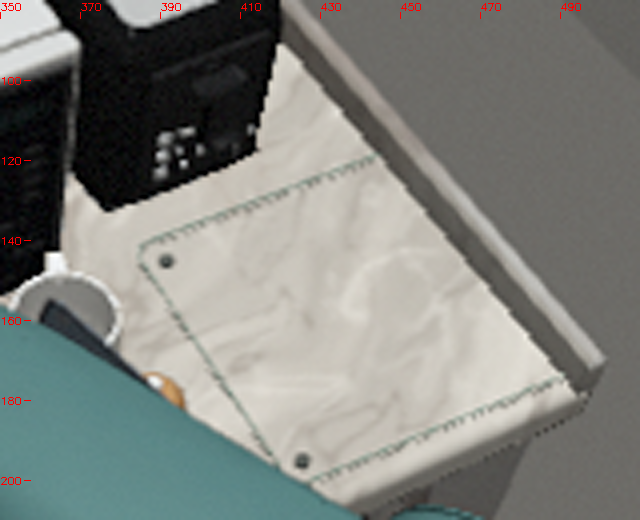

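The board's left corners are at top (385,141) and (422,202). Its right edge is hidden behind the raised side lip.

```bash
python3 -c "
from h import *
A=onz('top',385,140.75,.008);B=onz('top',422.5,201.7,.008);print(A,B,np.linalg.norm(A-B))
F=onz('top',350+166/4,80+261/4,.004);G=onz('top',350+303/4,80+461/4,.004);print(F,G)
d=(F-G)/np.linalg.norm(F-G);n=np.array([d[1],-d[0],0]);print('centre',(A+B)/2+n*.138,'or',(A+B)/2+n*.126,n)
"
```

```text
[ 0.6188783  -0.26572159  0.008     ] [ 0.36776569 -0.24726157  0.008     ] 0.2517902182004274
[ 0.59601726 -0.2768539   0.004     ] [ 0.38456506 -0.27024948  0.004     ]
centre [ 0.48901386 -0.39442432  0.008     ] or [ 0.48938848 -0.38243016  0.008     ] [-0.03121838 -0.99951259  0.        ]
```

Call:
send_rows([
  [0, -10, 0, 0, 0, 0],
  [0, -20, 0, 0, 0, 0],
  [0, -30, 0, 0, 0, 0],
  [0, -30, 0, 0, 0, 0],
  [0, -30, 0, 0, 0, 0],
  [0, -30, 0, 0, 0, 0],
  [0, -30, 0, 0, 0, 0],
  [0, -30, 0, 0, 0, 0],
])

```text
time: 23.65
tool_pos: [0.4718, 0.0179, 0.2259]
ee_rot: [-3.139, -0.007, 2.8]
wrist_force: [0.5, -0.1, -1.3]
width: 0.053
finger_force: 30.0
```

Call:
send_rows([
  [0, -30, 0, 0, 0, 0],
  [0, -30, 0, 0, 0, 0],
  [0, -30, 0, 0, 0, 0],
  [0, -30, 0, 0, 0, 0],
  [0, -30, 0, 0, 0, 0],
  [0, -30, 0, 0, 0, 0],
  [0, -30, 0, 0, 0, 0],
  [0, -30, 0, 0, 0, 0],
])

```text
time: 24.32
tool_pos: [0.4717, -0.2214, 0.2258]
ee_rot: [3.14, -0.007, 2.799]
wrist_force: [0.4, 0.1, -0.9]
width: 0.053
finger_force: 30.0
```

Call:
send_rows([
  [0, -30, 0, 0, 0, 0],
  [0, -30, 0, 0, 0, 0],
  [0, -30, 0, 0, 0, 0],
  [0, -25, 0, 0, 0, 0],
  [0, -15, 0, 0, 0, 0],
  [0, 0, -15, 0, 0, 0],
  [0, 0, -25, 0, 0, 0],
  [0, 0, -30, 0, 0, 0],
])

```text
time: 24.98
tool_pos: [0.4735, -0.3506, 0.1585]
ee_rot: [3.141, -0.0, 2.799]
wrist_force: [-0.2, -0.6, -1.9]
width: 0.0529
finger_force: 30.0
```

Call:
send_rows([
  [0, 0, -30, 0, 0, 0],
  [0, 0, -30, 0, 0, 0],
  [0, 0, -25, 0, 0, 0],
  [0, 0, -15, 0, 0, 0],
  [0, 0, -10, 0, 0, 0],
  [0, 0, 0, 0, 0, 0],
  [0, 0, 0, 0, 0, 0],
])

```text
time: 25.57
tool_pos: [0.4733, -0.3495, 0.0488]
ee_rot: [3.14, -0.002, 2.8]
wrist_force: [0.7, 0.3, -0.8]
width: 0.0535
finger_force: 30.0
```

Call:
send_rows([
  [0, 0, -9, 0, 0, 0],
  [0, 0, -8, 0, 0, 0],
  [0, 0, -5, 0, 0, 0],
  [0, 0, -3, 0, 0, 0],
  [0, 0, 0, 0, 0, 0],
  [0, 0, 0, 0, 0, 0],
])

```text
time: 26.07
tool_pos: [0.474, -0.3502, 0.0248]
ee_rot: [3.141, -0.0, 2.8]
wrist_force: [-0.0, -0.8, -1.5]
width: 0.0527
finger_force: 30.0
```

Call:
send_rows([
  [0, 0, -2, 0, 0, 0],
  [0, 0, -1, 0, 0, 0],
  [0, 0, 0, 0, 0, 0],
])

```text
time: 26.32
tool_pos: [0.474, -0.3502, 0.0219]
ee_rot: [3.141, 0.0, 2.8]
wrist_force: [-0.6, -0.7, -1.3]
width: 0.0529
finger_force: 30.0
```

Call:
send_rows([
  [0, 0, -1, 0, 0, 0],
  [0, 0, 0, 0, 0, 0],
  [0, 0, 0, 0, 0, 0],
])

```text
time: 26.57
tool_pos: [0.474, -0.3502, 0.0209]
ee_rot: [3.141, -0.0, 2.8]
wrist_force: [-0.1, -0.1, -2.1]
width: 0.0529
finger_force: 30.0
```

Call:
send_rows([
  [0, 0, -1, 0, 0, 0],
  [0, 0, -1, 0, 0, 0],
  [0, 0, 0, 0, 0, 0],
])

```text
time: 26.82
tool_pos: [0.4741, -0.3503, 0.0199]
ee_rot: [-3.141, 0.0, 2.8]
wrist_force: [-2.2, 1.6, 4.3]
width: 0.0534
finger_force: 30.0
```

Call:
send_rows([
  [0, 0, -1, 0, 0, 0],
  [0, 0, 0, 0, 0, 0],
  [0, 0, 0, 0, 0, 0],
])

```text
time: 27.07
tool_pos: [0.4742, -0.3503, 0.0199]
ee_rot: [-3.141, 0.001, 2.8]
wrist_force: [-3.1, 2.2, 8.2]
width: 0.053
finger_force: 30.0
```

Call:
send_rows([
  [0, 0, 1.5, 0, 0, 0],
  [0, 0, 0, 0, 0, 0],
])

```text
time: 27.23
tool_pos: [0.4743, -0.3505, 0.02]
ee_rot: [-3.141, 0.001, 2.8]
wrist_force: [-1.5, 0.4, 2.6]
width: 0.0529
finger_force: 30.0
```

Call:
send_rows([
  [0, 0, 0, 0, 0, 0],
  [0, 0, 0, 0, 0, 0],
  [0, 0, 0, 0, 0, 0],
  [0, 0, 0, 0, 0, 0],
  [0, 0, 15, 0, 0, 0],
  [0, 0, 30, 0, 0, 0],
  [0, 0, 40, 0, 0, 0],
  [0, 0, 40, 0, 0, 0],
], grip=80)

```text
time: 27.9
tool_pos: [0.4732, -0.3494, 0.1441]
ee_rot: [3.14, -0.003, 2.8]
wrist_force: [-0.2, -0.4, 0.1]
width: 0.08
finger_force: 0.0
```

Call:
send_rows([
  [0, 0, 40, 0, 0, 0],
  [0, 10, 30, 0, 0, 0],
  [0, 20, 10, 0, 0, 0],
  [0, 35, 0, 0, 0, 0.03],
  [0, 40, 0, 0, 0, 0.04],
  [0, 40, 0, 0, 0, 0.04],
  [0, 40, 0, 0, 0, 0.04],
  [0, 40, 0, 0, 0, 0.04],
], grip=30)

```text
time: 28.57
tool_pos: [0.4736, -0.1235, 0.2243]
ee_rot: [3.141, 0.0, 2.991]
wrist_force: [0.3, 0.1, 0.0]
width: 0.0313
finger_force: 0.0
```

```bash
python3 -c "
from h import *
o=sensors.get_obs();print(o['width'],o['finger_force'],o['tool_pos'])
crop('side',200,90,170,190,3,'a')
"
```

```text
0.03125222521572748 0.0 [ 0.47363948 -0.12354504  0.22425537]
```

View pics/a.png

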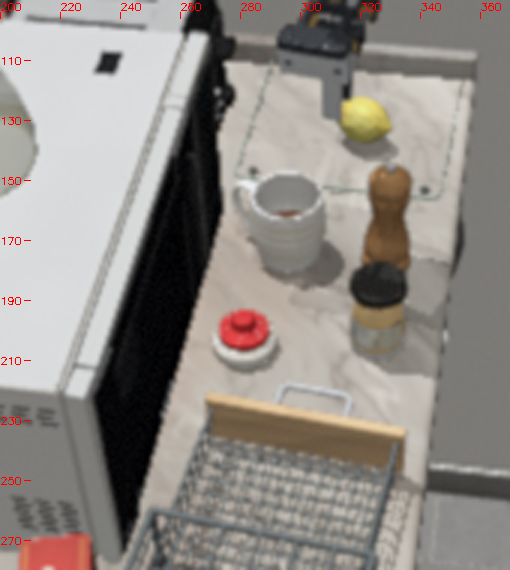

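The lemon rests on the board at (322,130). The mill, jar, mug and timer are all standing. Now back to the handle to shut the basket.

Call:
send_rows([
  [-1, 35, 0, 0, 0, 0.03],
  [-2, 40, 0, 0, 0, 0.03],
  [-2, 40, 0, 0, 0, 0],
  [-2, 40, 0, 0, 0, 0],
  [-2, 35, 0, 0, 0, 0],
  [0, 25, -15, 0, 0, 0],
  [0, 10, -30, 0, 0, 0],
  [0, 0, -35, 0, 0, 0],
], grip=30)

```text
time: 29.28
tool_pos: [0.4667, 0.1024, 0.1459]
ee_rot: [3.139, 0.006, 3.054]
wrist_force: [0.4, -0.0, -0.7]
width: 0.0299
finger_force: 0.0
```

Call:
send_rows([
  [0, 0, -30, 0, 0, 0],
  [0, 0, -20, 0, 0, 0],
  [0, 0, -10, 0, 0, 0],
  [0, 0, 0, 0, 0, 0],
  [0, 0, 0, 0, 0, 0],
])

```text
time: 29.7
tool_pos: [0.4654, 0.0997, 0.0848]
ee_rot: [3.141, 0.0, 3.05]
wrist_force: [-0.2, 0.2, -0.3]
width: 0.0304
finger_force: 0.0
```

Call:
send_rows([
  [0, 2, -12, 0, 0, 0],
  [0, 0, -14, 0, 0, 0],
  [0, 0, -12, 0, 0, 0],
  [0, 0, -8, 0, 0, 0],
  [0, 0, -4, 0, 0, 0],
  [0, 0, 0, 0, 0, 0],
  [0, 0, 0, 0, 0, 0],
])

```text
time: 30.28
tool_pos: [0.4659, 0.1018, 0.0355]
ee_rot: [3.141, 0.002, 3.05]
wrist_force: [0.3, -0.3, 0.2]
width: 0.0294
finger_force: 0.0
```

Call:
send_rows([
  [0, 5, 0, 0, 0, 0],
  [0, 8, 0, 0, 0, 0],
  [1, 12, 0, 0, 0, 0],
  [1, 14, 0, 0, 0, 0],
  [1, 14, 0, 0, 0, 0],
  [2, 14, 0, 0, 0, 0],
  [1, 14, 0, 0, 0, 0],
  [1, 14, 0, 0, 0, 0],
])

```text
time: 30.95
tool_pos: [0.4728, 0.1982, 0.0351]
ee_rot: [-3.141, 0.002, 3.05]
wrist_force: [1.7, -2.3, 0.5]
width: 0.0301
finger_force: 0.9
```

Call:
send_rows([
  [1, 14, 0, 0, 0, 0],
  [1, 14, 0, 0, 0, 0],
  [1, 10, 0, 0, 0, 0],
  [1, 7, 0, 0, 0, 0],
  [0, 4, 0, 0, 0, 0],
  [0, 0, 0, 0, 0, 0],
])

```text
time: 31.45
tool_pos: [0.4758, 0.247, 0.0344]
ee_rot: [3.141, -0.0, 3.051]
wrist_force: [0.3, 0.8, 0.3]
width: 0.0303
finger_force: 0.0
```

Call:
send_rows([
  [0, 3, 0, 0, 0, 0],
  [1, 4, 0, 0, 0, 0],
  [0, 3, 0, 0, 0, 0],
  [0, 0, 0, 0, 0, 0],
])

```text
time: 31.78
tool_pos: [0.4769, 0.2562, 0.0342]
ee_rot: [3.141, -0.0, 3.05]
wrist_force: [0.4, -0.6, -0.8]
width: 0.0301
finger_force: 0.0
```

Call:
send_rows([
  [0, 1.5, 0, 0, 0, 0],
  [0, 1.5, 0, 0, 0, 0],
])

```text
time: 31.95
tool_pos: [0.4771, 0.2585, 0.0343]
ee_rot: [-3.141, 0.0, 3.049]
wrist_force: [0.4, -1.1, -1.2]
width: 0.03
finger_force: 0.6
```

Call:
send_rows([
  [0, 1, 0, 0, 0, 0],
  [0, 0.5, 0, 0, 0, 0],
])

```text
time: 32.12
tool_pos: [0.4772, 0.2603, 0.0344]
ee_rot: [3.142, 0.0, 3.05]
wrist_force: [0.4, -1.6, -0.6]
width: 0.0297
finger_force: 0.6
```

Call:
send_rows([
  [0, 1.5, 0, 0, 0, 0],
  [0, 1, 0, 0, 0, 0],
])

```text
time: 32.28
tool_pos: [0.4772, 0.2616, 0.0343]
ee_rot: [-3.139, 0.0, 3.05]
wrist_force: [0.3, -6.1, -0.2]
width: 0.03
finger_force: 3.1
```

Call:
send_rows([
  [0, 1, 0, 0, 0, 0],
  [0, 0.5, 0, 0, 0, 0],
])

```text
time: 32.45
tool_pos: [0.4772, 0.2616, 0.0343]
ee_rot: [-3.136, 0.0, 3.05]
wrist_force: [1.6, -8.7, 1.8]
width: 0.0298
finger_force: 4.3
```

Call:
send_rows([
  [0, 1, 0, 0, 0, 0],
  [0, 0, 0, 0, 0, 0],
])

```text
time: 32.62
tool_pos: [0.4772, 0.2616, 0.0342]
ee_rot: [-3.134, 0.0, 3.049]
wrist_force: [0.5, -10.0, 1.5]
width: 0.0302
finger_force: 5.0
```

Call:
send_rows([
  [0, -5, 0, 0, 0, 0],
  [0, -4, 0, 0, 0, 0],
  [0, 0, 20, 0, 0, 0],
  [0, 0, 35, 0, 0, 0],
  [0, 0, 40, 0, 0, 0],
  [0, 0, 40, 0, 0, 0],
  [0, 0, 35, 0, 0, 0],
  [-3, -15, 20, 0, 0, 0],
])

```text
time: 33.28
tool_pos: [0.4753, 0.2441, 0.2298]
ee_rot: [3.135, 0.007, 3.053]
wrist_force: [0.4, 0.2, -0.2]
width: 0.0299
finger_force: 0.0
```

Call:
send_rows([
  [-5, -30, 0, 0, 0, 0],
  [-5, -38, 0, 0, 0, 0],
  [-6, -38, 0, 0, 0, 0],
  [-6, -38, 0, 0, 0, 0],
  [-6, -38, 0, 0, 0, 0],
  [-6, -38, 0, 0, 0, 0],
  [-6, -38, 0, 0, 0, 0],
  [-6, -38, 0, 0, 0, 0],
], grip=76)

```text
time: 33.95
tool_pos: [0.4276, -0.0556, 0.2249]
ee_rot: [3.14, 0.002, 3.051]
wrist_force: [1.4, 0.1, 0.3]
width: 0.0757
finger_force: 0.0
```

Call:
send_rows([
  [-5, -38, 0, 0, 0, 0],
  [-4, -32, 0, 0, 0, 0],
  [-1, -15, 0, 0, 0, 0],
  [0, 0, 0, 0, 0, 0],
  [0, 0, 0, 0, 0, 0],
  [0, 0, 0, 0, 0, 0],
])

```text
time: 34.45
tool_pos: [0.4183, -0.1386, 0.2246]
ee_rot: [3.14, 0.001, 3.051]
wrist_force: [-0.0, -0.2, 0.5]
width: 0.076
finger_force: 0.0
```

Call:
send_rows([
  [0, -5, -12, 0, 0, 0],
  [0, 0, -25, 0, 0, 0],
  [0, 0, -25, 0, 0, 0],
  [0, 0, -25, 0, 0, 0],
  [0, 0, -20, 0, 0, 0],
  [0, 0, -11, 0, 0, 0],
  [0, 0, -6, 0, 0, 0],
  [0, 0, 0, 0, 0, 0],
])

```text
time: 35.12
tool_pos: [0.4174, -0.1438, 0.099]
ee_rot: [3.14, -0.002, 3.051]
wrist_force: [-0.9, -0.0, -0.5]
width: 0.0759
finger_force: 0.0
```

Call:
send_rows([
  [0, 0, 0, 0, 0, 0],
  [0, 0, 0, 0, 0, 0],
])

```text
time: 35.28
tool_pos: [0.4191, -0.145, 0.1019]
ee_rot: [-3.141, 0.003, 3.05]
wrist_force: [0.5, -0.2, -0.6]
width: 0.0762
finger_force: 0.0
```

Call:
send_rows([
  [0, 0, 0, 0, 0, 0],
  [0, 0, 0, 0, 0, 0],
  [0, 0, 0, 0, 0, 0],
  [0, 0, 0, 0, 0, 0],
  [0, 0, 0, 0, 0, 0],
  [0, 0, 0, 0, 0, 0],
], grip=35)

```text
time: 35.78
tool_pos: [0.4183, -0.1446, 0.1008]
ee_rot: [3.141, 0.001, 3.05]
wrist_force: [0.1, 0.9, 1.1]
width: 0.0466
finger_force: 30.0
```

Call:
send_rows([
  [0, 0, 8, 0, 0, 0],
  [0, 0, 18, 0, 0, 0],
  [0, 0, 25, 0, 0, 0],
  [0, 0, 25, 0, 0, 0],
  [0, 0, 25, 0, 0, 0],
  [3, 8, 14, 0, 0, 0],
  [6, 17, 5, 0, 0, 0],
  [9, 26, 0, 0, 0, 0],
])

```text
time: 36.45
tool_pos: [0.4367, -0.095, 0.2228]
ee_rot: [-3.139, 0.004, 3.046]
wrist_force: [0.8, -0.5, -2.5]
width: 0.047
finger_force: 30.0
```

Call:
send_rows([
  [9, 28, 0, 0, 0, 0],
  [9, 28, 0, 0, 0, 0],
  [9, 28, 0, 0, 0, 0],
  [9, 28, 0, 0, 0, 0],
  [9, 28, 0, 0, 0, 0],
  [9, 28, 0, 0, 0, 0],
  [9, 28, 0, 0, 0, 0],
  [9, 27, 0, 0, 0, 0],
])

```text
time: 37.12
tool_pos: [0.5079, 0.1307, 0.2202]
ee_rot: [-3.141, -0.001, 3.05]
wrist_force: [0.8, 0.6, -2.6]
width: 0.0469
finger_force: 30.0
```

Call:
send_rows([
  [6, 17, 0, 0, 0, 0],
  [3, 8, -6, 0, 0, 0],
  [0, 0, -15, 0, 0, 0],
  [0, 0, -25, 0, 0, 0],
  [0, 0, -25, 0, 0, 0],
  [0, 0, -22, 0, 0, 0],
  [0, 0, -14, 0, 0, 0],
  [0, 0, -6, 0, 0, 0],
])

```text
time: 37.78
tool_pos: [0.5146, 0.153, 0.1036]
ee_rot: [-3.139, -0.007, 3.049]
wrist_force: [-0.2, 0.3, -2.5]
width: 0.0471
finger_force: 30.0
```

Call:
send_rows([
  [0, 0, 0, 0, 0, 0],
  [0, 0, 0, 0, 0, 0],
  [0, 0, 0, 0, 0, 0],
])

```text
time: 38.03
tool_pos: [0.518, 0.1542, 0.1089]
ee_rot: [3.141, 0.003, 3.049]
wrist_force: [-0.1, -0.4, -2.4]
width: 0.0467
finger_force: 30.0
```

Call:
send_rows([
  [0, 0, -3, 0, 0, 0],
  [0, 0, -3, 0, 0, 0],
  [0, 0, 0, 0, 0, 0],
  [0, 0, 0, 0, 0, 0],
])

```text
time: 38.37
tool_pos: [0.5169, 0.1543, 0.1014]
ee_rot: [3.142, -0.0, 3.05]
wrist_force: [0.6, 0.6, -2.3]
width: 0.0467
finger_force: 30.0
```

Call:
send_rows([
  [0, 0, -1, 0, 0, 0],
  [0, 0, -0.5, 0, 0, 0],
  [0, 0, 0, 0, 0, 0],
])

```text
time: 38.62
tool_pos: [0.5175, 0.1544, 0.1008]
ee_rot: [3.141, 0.001, 3.05]
wrist_force: [-0.9, 0.4, 1.4]
width: 0.0469
finger_force: 30.0
```

Call:
send_rows([
  [0, 0, 0, 0, 0, 0],
  [0, 0, 0, 0, 0, 0],
  [0, 0, 0, 0, 0, 0],
  [0, 0, 0, 0, 0, 0],
  [0, 0, 10, 0, 0, 0],
  [0, 0, 25, 0, 0, 0],
  [0, 0, 35, 0, 0, 0],
  [0, 0, 35, 0, 0, 0],
], grip=84)

```text
time: 39.28
tool_pos: [0.5162, 0.1541, 0.2057]
ee_rot: [-3.141, -0.002, 3.05]
wrist_force: [0.8, 0.0, 0.7]
width: 0.0837
finger_force: 0.0
```

Call:
send_rows([
  [0, 0, 10, 0, 0, 0],
  [-12, -20, 0, 0, 0, 0],
  [-20, -35, 0, 0, 0, 0],
  [-20, -35, 0, 0, 0, 0],
  [-20, -35, 0, 0, 0, 0],
  [-18, -32, 0, 0, 0, 0],
  [-8, -13, 0, 0, 0, 0],
  [-2, -5, 0, 0, 0, 0],
])

```text
time: 39.95
tool_pos: [0.4158, -0.0225, 0.2154]
ee_rot: [-3.141, 0.001, 3.046]
wrist_force: [-0.8, 0.1, -0.6]
width: 0.0839
finger_force: 0.0
```

Call:
send_rows([
  [0, 0, -15, 0, 0, 0],
  [0, 0, -25, 0, 0, 0],
  [0, 0, -25, 0, 0, 0],
  [0, 0, 0, 0, 0, 0],
  [0, 0, 0, 0, 0, 0],
  [0, 0, 0, 0, 0, 0],
])

```text
time: 40.45
tool_pos: [0.4179, -0.0204, 0.1512]
ee_rot: [3.141, 0.002, 3.051]
wrist_force: [0.3, 0.4, 0.0]
width: 0.0839
finger_force: 0.0
```

Call:
send_rows([
  [0, 0, -12, 0, 0, 0],
  [0, 0, -22, 0, 0, 0],
  [0, 0, -22, 0, 0, 0],
  [0, 0, -18, 0, 0, 0],
  [0, 0, -10, 0, 0, 0],
  [0, 0, -5, 0, 0, 0],
  [0, 0, 0, 0, 0, 0],
  [0, 0, 0, 0, 0, 0],
])

```text
time: 41.12
tool_pos: [0.4179, -0.0208, 0.0619]
ee_rot: [-3.142, 0.002, 3.05]
wrist_force: [0.7, -0.4, 0.7]
width: 0.0839
finger_force: 0.0
```

Call:
send_rows([
  [0, 0, 0, 0, 0, 0],
  [0, 0, 0, 0, 0, 0],
  [0, 0, 0, 0, 0, 0],
  [0, 0, 0, 0, 0, 0],
  [0, 0, 0, 0, 0, 0],
  [0, 0, 0, 0, 0, 0],
], grip=40)

```text
time: 41.62
tool_pos: [0.4178, -0.0202, 0.0618]
ee_rot: [3.14, 0.002, 3.05]
wrist_force: [-0.1, 2.8, 3.4]
width: 0.0627
finger_force: 30.0
```

Call:
send_rows([
  [0, 0, 8, 0, 0, 0],
  [0, 0, 16, 0, 0, 0],
  [0, 6, 12, 0, 0, 0],
  [0, 16, 4, 0, 0, 0],
  [0, 25, 0, 0, 0, 0],
  [0, 25, 0, 0, 0, 0],
  [0, 25, 0, 0, 0, 0],
  [0, 25, 0, 0, 0, 0],
])

```text
time: 42.28
tool_pos: [0.416, 0.1016, 0.1001]
ee_rot: [-3.14, -0.002, 3.049]
wrist_force: [0.5, 0.3, -2.2]
width: 0.0621
finger_force: 30.0
```

Call:
send_rows([
  [0, 25, 0, 0, 0, 0],
  [0, 20, 0, 0, 0, 0],
  [0, 12, 0, 0, 0, 0],
  [0, 6.5, -10, 0, 0, 0],
  [0, 0, -14, 0, 0, 0],
  [0, 0, -8, 0, 0, 0],
  [0, 0, -3, 0, 0, 0],
  [0, 0, 0, 0, 0, 0],
])

```text
time: 42.95
tool_pos: [0.4157, 0.1638, 0.064]
ee_rot: [-3.14, -0.004, 3.049]
wrist_force: [0.2, -0.6, -3.5]
width: 0.0625
finger_force: 30.0
```

Call:
send_rows([
  [0, 0, -2, 0, 0, 0],
  [0, 0, -1, 0, 0, 0],
  [0, 0, 0, 0, 0, 0],
  [0, 0, 0, 0, 0, 0],
])

```text
time: 43.28
tool_pos: [0.4174, 0.1647, 0.0634]
ee_rot: [3.141, 0.001, 3.049]
wrist_force: [-0.8, 0.4, -3.9]
width: 0.0627
finger_force: 30.0
```

Call:
send_rows([
  [0, 0, -1, 0, 0, 0],
  [0, 0, 0, 0, 0, 0],
  [0, 0, 0, 0, 0, 0],
])

```text
time: 43.53
tool_pos: [0.4171, 0.1648, 0.062]
ee_rot: [3.141, 0.0, 3.05]
wrist_force: [0.1, 0.3, -2.8]
width: 0.0626
finger_force: 30.0
```

Call:
send_rows([
  [0, 0, -1, 0, 0, 0],
  [0, 0, 0, 0, 0, 0],
  [0, 0, 0, 0, 0, 0],
])

```text
time: 43.78
tool_pos: [0.4176, 0.1648, 0.0618]
ee_rot: [3.141, 0.001, 3.05]
wrist_force: [-0.6, -0.7, 2.7]
width: 0.0627
finger_force: 30.0
```

Call:
send_rows([
  [0, 0, 0, 0, 0, 0],
  [0, 0, 0, 0, 0, 0],
  [0, 0, 0, 0, 0, 0],
  [0, 0, 0, 0, 0, 0],
  [0, 0, 10, 0, 0, 0],
  [0, 0, 25, 0, 0, 0],
  [0, 0, 35, 0, 0, 0],
  [0, 0, 40, 0, 0, 0],
], grip=90)

```text
time: 44.45
tool_pos: [0.4156, 0.1644, 0.1709]
ee_rot: [-3.14, -0.004, 3.05]
wrist_force: [0.4, -0.0, 0.4]
width: 0.09
finger_force: 0.0
```

Call:
send_rows([
  [0, 0, 40, 0, 0, 0],
  [-20, -10, 20, 0, 0, 0],
  [-35, -30, 0, 0, 0, 0],
  [-40, -40, 0, 0, 0, 0],
  [-20, -40, 0, 0, 0, 0],
  [0, -40, 0, 0, 0, 0],
  [0, -40, 0, 0, 0, 0],
  [0, 0, 0, 0, 0, 0],
])

```text
time: 45.12
tool_pos: [0.3166, -0.0257, 0.2318]
ee_rot: [-3.138, 0.002, 3.036]
wrist_force: [-0.6, 0.4, 0.4]
width: 0.0902
finger_force: 0.0
```

Call:
send_rows([
  [0, 0, 0, 0, 0, 0],
  [0, 0, 0, 0, 0, 0],
  [0, 0, 0, 0, 0, 0],
  [0, 0, 0, 0, 0, 0],
])

```text
time: 45.45
tool_pos: [0.3174, -0.0176, 0.231]
ee_rot: [3.141, -0.0, 3.054]
wrist_force: [-0.3, -0.2, 0.7]
width: 0.0901
finger_force: 0.0
```

```bash
python3 -c "
from h import *
crop('side',210,95,150,180,3,'s9'); crop('top',200,160,110,100,4,'t9')
s=cv2.imread('pics/s9.png');t=cv2.imread('pics/t9.png');t=cv2.copyMakeBorder(t,0,140,0,0,0)[:,:350]
cv2.imwrite('pics/st9.png',np.hstack([s,t]))
print(onz('side',321.7,130,.036),sensors.get_obs()['wrist_force'])
"
```

```text
[ 0.47133172 -0.35184404  0.036     ] [0.06736496 0.07676397 0.69646599]
```

View pics/st9.png

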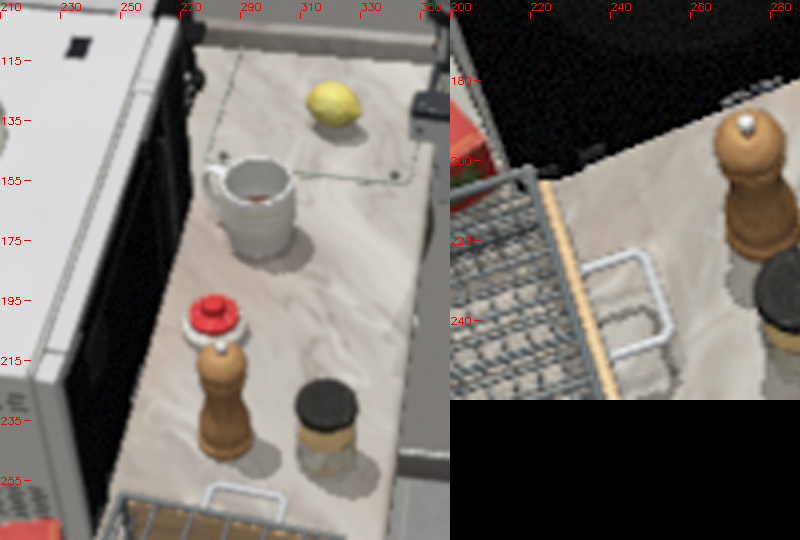

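The final picture shows the mill knob at (283.7,211), the lid at (319,229.3), the basket shut and the lemon on the board, all matching the starting readings. Handing in.

```bash
python3 -c "
from bench import ticket
print(ticket.close_job())"
```

```text
the job is handed in; nothing more can be done
None
```

I handed the job in at about 45 s of the 144 s: the lemon is on the glass board, the basket is shut, and the jar and mill stand upright within about 1–2 mm of their starting spots by the last pictures; no verdict came back.

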